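# Scoop brass offcuts from the bench tray into the scrap box

## Robot

A 6-joint arm with a two-finger parallel gripper is mounted at the origin on the work surface. World frame = base frame: x ahead of the robot, y to its left, z up, the work surface at z = 0. Lengths are in mm, angles in rad, forces in N, time in s.
With the tool pointing down it reaches from about 350 to 775 mm from the base axis. Payload 7.3 kg.
Tool frame: the origin (TCP) lies on the front face of the gripper's body, between the roots of the fingers; the fingertips stand 66 mm ahead of it and the grasp point (between the pads) lies 47 mm ahead of it (bot.tcp_to_grasp is the z of the grasp point in the tool frame, in mm); z points along the fingers, y is the direction in which the jaws open and shut (so a half turn about z gives the same grasp; the last joint's range is limited). The gripper opens to 92 mm and grips with 3 to 60 N. Pads are 19 mm wide; open, the fingers measure 130 mm over their backs; the gripper's body (75 mm by 190 mm) begins 47 mm behind the grasp point.
Start: joints at [-1.313, 0.342, 1.524, -0, 1.275, -0.146], TCP at [206.303, -482.781, 292.241] pointing down, gripper open.
Joint ranges: [-2.53, 2.53], [-0.77, 2.02], [0.04, 2.7], [-1, 4.14], [0.28, 2.66], [-3.11, 3.11]. Speed limits (rad/s): [2.57, 2.57, 3.14, 3.14, 3.14, 3.14].

## Interface

Orientations are given as [roll, pitch, yaw] about the fixed x, y, z axes, in that order (R = Rz(yaw) Ry(pitch) Rx(roll)).
In Python, from plant import bot gives the robot as it stands.
- The arm moves only by the tool carry_out, never from a script. Its argument "deltas" is a list that holds one entry, the list of rows, each a list of 4 numbers: the shift along the tool's x, y, z in mm, then the turn about the tool's z in units of 5 degrees (1.0 is 5 degrees). A call has 1 to 20 rows; each row is the pose to reach, as a shift and turn from the pose commanded when the call began, along the tool's axes at that moment; what a row does not reach only later rows make up. A row lasts 1/10 s, in which the tool goes at most 50 mm and 8.59 degrees, less where a joint would pass 70% of its speed; a pose out of reach is approached as far as the arm can. A call with a gripper value outside its range is refused whole. "fingers" is the finger opening in mm, from 0 to 91.8, set as the call begins (left out, the last holds). The fingers move at their own pace and stop on an object; the grip force is fixed at half the most. Time passes only in rows, so rows that repeat a pose let the fingers close. It gives the time, the measured TCP pose, the force and the opening at its end, in the units of the state.
- bot.get_obs(): the state, without advancing time (a new reading comes with each control period).
- bot.capture(name): name is "scene" or "side" or "wrist"; returns (picture, depth): 420x560x3 uint8, blue, green, red; 420x560 float32, mm along the optical axis (not along the pixel's ray), 0 where there is no reading.
- bot.camera_model(name): a dict with "K" (3x3 intrinsics, pixels), "camera_from_world" (4x4, takes a point from world to camera coordinates). Camera axes: x right, y down, z forward; pixel columns grow to the right and rows downward; lengths in mm; the calibration is good to about 2 mm. A picture is of the moment at which its call begins: read the wrist's pose just before it. camera_model takes no time and is no camera call; for the wrist camera it gives the pose at the moment of the call.
- bot.close_job(): hands the job in, once; it reports no verdict.
The state is a dict: "time": time; "joint_positions": joint angles; "dq": joint speeds; "tau": joint torques, N m; "tool_pos": TCP position; "tcp_rot": TCP orientation; "contact_force": force on the tool from outside, world axes, zero at the start; "moment": the same for the moment, N m; "grip_width": finger opening in mm.
Only numpy, scipy, OpenCV 4.12 (cv2) and the standard library are available. Lean on these libraries where they do the work, as an engineer would, in place of code of your own. Each camera call takes 0.05 s, during which the arm holds its last target. There are 200 camera calls.

## Task

The metal scoop is half under the low shelf: pull it out until its black rear handle is clear of the shelf and let go, so that you can take it again by that handle. With it, scoop up all three brass tube offcuts together against the walls of the steel tray's far-left corner, keeping the fingers off the tubes, lift them out of the tray and tip them into the grey scrap box. Finish with the empty scoop standing flat in the tray, released, and leave the hammer, bottle and mandrel where they are.

Things in the scene. Friction and masses are not known exactly. Their poses are not given: they have to be found in the camera images.
- scoop_center (a point): Open aluminium scoop (like a dustpan), loose, 250 g: point at the middle of the pan, 22.5 mm above its underside. Axes: +y towards the open mouth, +z up. Pan 136 mm wide (x), 120 mm long (y); side walls 45 mm high ending at y = +45 mm; 4 mm back wall 45 mm high, outer face at y = -60 mm. It starts flat on the bench, rear and handle under the shelf, front sticking out.
- scoop_rim (a point): On the scoop's rim on its -x side, same axes as scoop_center: 63.5 mm to -x and 25 mm to +y of the pan's middle, 40 mm above the underside. Each side wall is topped by a straight rim 9 mm wide, 10 mm tall, its top 45 mm above the underside, running from y = -56 to +45 mm; it can be pinched from above with the fingers closing along x. Friction 0.6 or so, as on the handle.
- scoop_handle (a point): Centre of the gripping zone of the scoop's upright black handle plate, same axes as scoop_center. The plate stands on the back wall: 60 mm wide (x), 12 mm thick (y), from 43 to 95 mm above the scoop's underside; this point is 58 mm behind the pan's middle, at 72 mm above the underside. Fingers close on it along y.
- scoop_lip (a point): Middle of the scoop's free front lip, at the underside, same axes as scoop_center, 60 mm in front of it. The pan's floor is flat and 2 mm thick, with no raised edge in front: tubes roll out if the mouth points down. Floor and walls are slippery (friction about 0.3 with tray and tubes).
- shelf_front (a point): Low fixed wooden shelf, point on the bench under the middle of its open front edge; +y points straight out of it, +z up. Underside of its board 108 mm and top 120 mm above the bench; 240 mm wide (x), with side panels (216 mm free between them), 160 mm deep towards -y with a back panel.
- tray: Fixed open rectangular steel tray, origin at the middle of its underside on the bench. Inside 210 mm (x) by 320 mm (y), walls 4 mm thick and 45 mm high above the bench, floor 4 mm thick (inner floor 4 mm above the bench). The tubes lie towards its +x, +y corner.
- tray_corner (a point): The inner corner of the tray (+x, +y) at its inner floor, same axes as the tray: the end wall runs along x at this point, the side wall along y.
- tube1: Brass tube offcut, plain cylinder 24 mm in diameter and 80 mm long, 50 g, lying in the tray; origin at its centre, own x along its length. It rolls easily.
- tube2: Second brass tube offcut, the same size, origin at its centre, own x along its length.
- tube3: Third brass tube offcut, the same size, origin at its centre, own x along its length.
- scrapbox: Fixed open grey metal scrap box, origin at the middle of its underside on the bench: outside 180 mm (x) by 160 mm (y), 85 mm high, walls and floor 4 mm thick.
- box_mouth (a point): Centre of the scrap box's open mouth, at rim height, 85 mm above the bench, same axes as the box.
- hammer: Bystander: hammer about 200 mm long lying on the bench beyond the tray; origin at its underside.
- bottle: Bystander: clear plastic bottle, 64 mm in diameter, 170 mm tall, standing; origin at its underside.
- mandrel: Bystander: tapered wooden mandrel, 190 mm tall, 56 mm wide at the foot, standing; origin at its underside.
There are look-alikes about, which are no part of the job. What is shaped like the part that bears scoop_center but turquoise is not meant.

How it is judged:
By the outcome, as a careful person would: the job done as asked, in the order asked, and still so for the second after the job is handed in, with the robot touching nothing.
It also fails if it takes over 64 s, if anything falls off the work surface, if the arm or the gripper's body presses on something with over 40 N, if the wrist force passes 120 N, or if a joint passes its speed limit or range.

## Working session

There is one attempt and no reset: what is moved stays moved. The work goes in short steps, Python scripts to look and compute and a tool call to move; the robot and the scene stay as the last step left them, time stands still between calls to the robot, and variables do not carry over. Pictures are saved under pics/ and viewed, about 8 in all and at most 12, crops included, and the job is handed in when it is done.

Besides the shell and the picture viewer there is one more tool, called after "Request:" by a JSON object that holds its "fn" and its "kwargs". carry_out: Moves the arm, as the interface text tells. Its arguments: {"type":"object","properties":{"deltas":{"type":"array","items":{"type":"array","items":{"type":"array","items":{"type":"number"}}}},"fingers":{"type":"number"}},"required":["deltas"]}

```bash
ls; mkdir -p pics
cat > h.py <<'E'
import numpy as np, cv2
from plant import bot
from scipy.spatial.transform import Rotation as R
def shot(n,f):
    m=bot.camera_model(n); p,d=bot.capture(n); cv2.imwrite('pics/'+f+'.png',p); np.savez('pics/'+f+'.npz',d=d,K=m['K'],T=m['camera_from_world']); return p,d
def cloud(f):
    z=np.load('pics/'+f+'.npz'); d=z['d'];K=z['K'];T=np.linalg.inv(z['T'])
    v,u=np.mgrid[:d.shape[0],:d.shape[1]]
    c=np.stack([(u-K[0,2])/K[0,0]*d,(v-K[1,2])/K[1,1]*d,d,np.ones_like(d)],-1)
    w=(c@T.T)[...,:3]; w[d<=0]=np.nan; return w
E
python3 - <<'E'
from h import *
a,_=shot('scene','s0'); b,_=shot('side','d0')
o=bot.get_obs(); print(o['time'],o['tool_pos'],o['tcp_rot'],bot.tcp_to_grasp)
E
```

```text
pics
0.1 [ 206.23127178 -482.50468027  291.60631665] [-3.14018814e+00 -1.97273451e-04  4.03804596e-01] 46.699999999999996
```

View pics/s0.png

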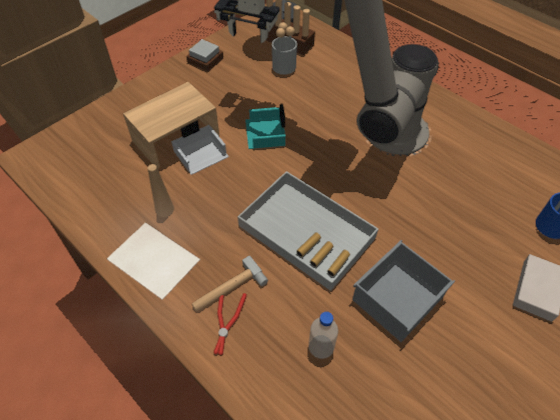

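View pics/d0.png

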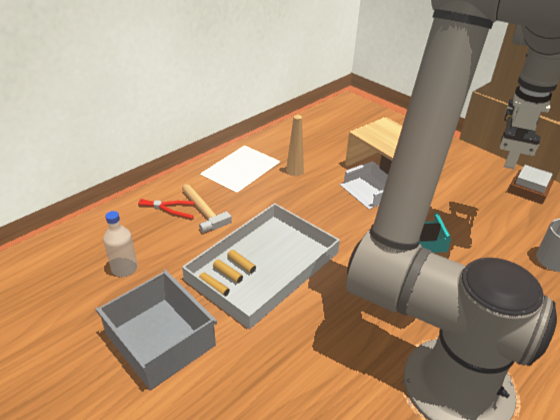

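The scene view shows the aluminium scoop at (200,150), half under the shelf at (171,115). The turquoise look-alike at (267,130) is rejected by its colour. The tray is at (308,230), the tubes at (309,244), (322,254) and (339,263), the box at (402,290), and the mandrel, hammer and bottle at (160,190), (230,285) and (323,335). In the side view the scoop is at (365,185). Next, one close crop and the measurements.

Run:
```python
from h import *
p=cv2.imread('pics/s0.png'); w=cloud('s0')
a=cv2.resize(p[80:190,110:250],None,fx=5.6,fy=5.3,interpolation=cv2.INTER_CUBIC)
cv2.imwrite('pics/c0.png',a)
def top(b,z0,z1,n):
    u0,v0,u1,v1=b; q=w[v0:v1,u0:u1].reshape(-1,3); q=q[(q[:,2]>z0)&(q[:,2]<z1)]
    r=cv2.minAreaRect(q[:,:2].astype(np.float32)); print(n,len(q),'z',np.median(q[:,2]).round(1),'c',np.round(r[0],1),np.round(r[1],1),round(r[2],2), 'corners',cv2.boxPoints(r).round(0).tolist())
top((120,80,220,150),114,126,'shelf')
top((236,172,380,290),38,52,'tray rim')
top((350,240,455,345),78,92,'box rim')
top((172,125,230,175),39,51,'scoop rim')
top((172,125,232,175),-3,8,'scoop floor?')
top((300,310,350,362),25,200,'bottle');top((245,255,270,290),10,60,'hammerhead');top((190,265,250,310),8,60,'hammer');top((140,160,180,220),20,195,'mandrel');top((240,100,292,152),30,100,'turq')
hsv=cv2.cvtColor(p,cv2.COLOR_BGR2HSV)
m=((hsv[...,1]>110)&(w[...,2]>12)&(w[...,2]<36)).astype(np.uint8); m[:228]=0;m[278:]=0;m[:,:292]=0;m[:,355:]=0
n,l,s,c=cv2.connectedComponentsWithStats(m)
for i in range(1,n):
    if s[i,4]<20: continue
    q=w[l==i]; r=cv2.minAreaRect(q[:,:2].astype(np.float32)); print('tube',s[i,4],c[i].round(),np.round(r[0],1),np.round(r[1],1),round(r[2],1),'zmax',np.percentile(q[:,2],95).round(1))
for x,y in[(400,-200)]: pass
q=w[60:300,40:460].reshape(-1,3);print('bench z',np.nanmedian(q[np.abs(q[:,2])<15][:,2]))
```

```text
shelf 2780 z 120.6 c [ 534.4 -499.9] [168.3 243.7] 82.9 corners [[403.0, -568.0], [645.0, -598.0], [666.0, -432.0], [424.0, -401.0]]
tray rim 917 z 44.0 c [505.   95.6] [223.3 403.5] 4.94 corners [[376.0, 287.0], [411.0, -115.0], [634.0, -96.0], [599.0, 306.0]]
box rim 894 z 84.8 c [495.6 371.3] [169.3 193.3] 88.36 corners [[397.0, 290.0], [590.0, 284.0], [595.0, 453.0], [401.0, 459.0]]
scoop rim 252 z 45.1 c [ 512.  -391.4] [114.1 158.3] 77.75 corners [[423.0, -430.0], [577.0, -464.0], [601.0, -352.0], [447.0, -319.0]]
scoop floor? 1977 z 1.9 c [ 510.8 -398.5] [228.3 197.1] 47.56 corners [[361.0, -416.0], [506.0, -549.0], [661.0, -381.0], [515.0, -248.0]]
bottle 970 z 113.7 c [738.9 317.9] [55.  63.3] 24.18 corners [[701.0, 336.0], [727.0, 278.0], [777.0, 300.0], [751.0, 358.0]]
hammerhead 358 z 24.9 c [716.  52.] [90.5 47.3] 82.17 corners [[686.0, 10.0], [733.0, 4.0], [746.0, 94.0], [699.0, 100.0]]
hammer 794 z 22.1 c [798.9  25.8] [132.  144.7] 45.13 corners [[701.0, 30.0], [804.0, -72.0], [897.0, 22.0], [794.0, 124.0]]
mandrel 704 z 98.2 c [ 699.9 -355.4] [213.2  50.4] 55.66 corners [[619.0, -429.0], [661.0, -458.0], [781.0, -282.0], [739.0, -253.0]]
turq 430 z 44.4 c [ 306.4 -299.3] [148. 108.] 50.44 corners [[218.0, -322.0], [301.0, -391.0], [395.0, -277.0], [312.0, -208.0]]
tube 193 [309. 244.] [544.9 104. ] [80.4 19.5] 2.1 zmax 30.8
tube 195 [322. 253.] [542.5 149.2] [80.7 18.6] 6.1 zmax 31.2
tube 197 [339. 262.] [530.8 200. ] [80.8 19.2] 8.1 zmax 31.4
bench z 1.1750122045332319
```

View pics/c0.png

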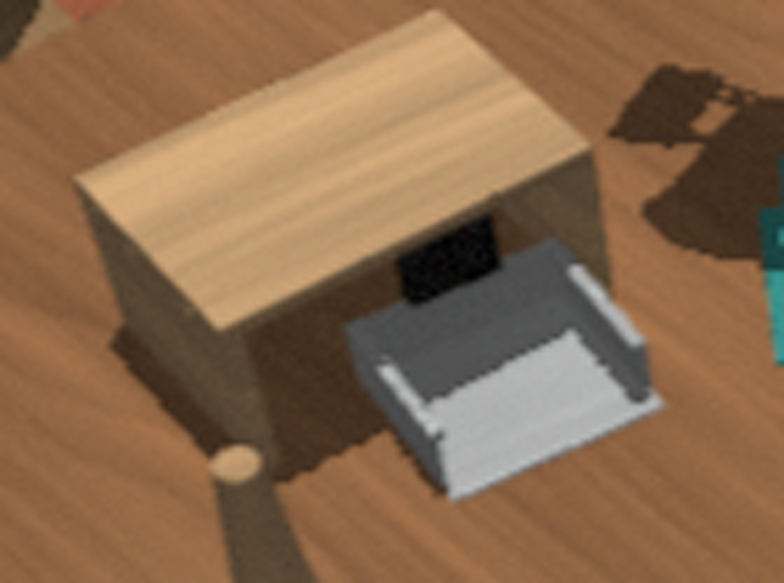

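Reading the enlarged crop: rim ends are at (575,268)-(640,345) and (385,365)-(435,430), and the lip corners are at (450,500) and (662,402). Handle at (450,260) is under the board. I'll intersect rays with the known heights.

```bash
cat >> h.py <<'E'
def ray(f,u,v,z):
    q=np.load('pics/'+f+'.npz');K=q['K'];T=np.linalg.inv(q['T'])
    d=T[:3,:3]@np.linalg.inv(K)@[u,v,1]; o=T[:3,3]; return (o+d*(z-o[2])/d[2])[:2].round(1)
E
python3 - <<'E'
from h import *
c=lambda u,v:(110+u/5.6-.4,80+v/5.3-.4)
for n,u,v,z in [('nrim rear',575,268,45),('nrim front',640,345,45),('frim rear',385,365,45),('frim front',435,430,45),('lip far',450,500,2),('lip near',662,402,2),('shelf R',592,150,120),('shelf L',220,330,120),('back wall L',347,325,45),('back wall R',555,240,45)]:
    print(n,ray('s0',*c(u,v),z))
w=cloud('s0')
def pts(b,z0,z1):
    u0,v0,u1,v1=b; q=w[v0:v1,u0:u1].reshape(-1,3); return q[(q[:,2]>z0)&(q[:,2]<z1)]
q=pts((207,125,230,152),41,50); print('nrim',cv2.minAreaRect(q[:,:2].astype(np.float32)),len(q))
q=pts((172,145,192,168),41,50); print('frim',cv2.minAreaRect(q[:,:2].astype(np.float32)),len(q))
# tray rim: blobs on plan grid
from scipy.optimize import least_squares
def fit(q,Lx,Ly,p0):
    def f(p):
        c,s=np.cos(p[2]),np.sin(p[2]); d=q[:,:2]-p[:2]; x=d@[c,s]; y=d@[-s,c]
        e=np.maximum(abs(x)-Lx/2,abs(y)-Ly/2); return e
    r=least_squares(f,p0,loss='soft_l1',f_scale=2); return r.x,np.median(abs(r.fun))
q=pts((236,172,380,290),41,50); print('tray',fit(q,214,324,[500,95,.05]))
q=pts((350,240,455,345),80,90); print('box',fit(q,176,156,[495,371,0]))
q=pts((120,80,220,150),117,126); r=fit(q,240,160,[534,-499,-.12]); 
for n in [('mandrel foot',(140,195,180,222),5,40),('hammer',(190,250,270,310),8,60),('bottle',(300,310,350,362),20,170)]:
    q=pts(*n[1:]); print(n[0],np.nanpercentile(q,[2,50,98],axis=0).round(0).tolist())
E
```

```text
nrim rear [ 453.9 -399.5]
nrim front [ 470.7 -325.1]
frim rear [ 580.9 -414.9]
frim front [ 594.2 -355.2]
lip far [ 603.2 -340.9]
lip near [ 468.7 -314.1]
shelf R [ 427.2 -403.8]
shelf L [ 661.2 -434.4]
back wall L [ 575.4 -455.7]
back wall R [ 446.1 -426. ]
nrim ((461.3115234375, -375.5983581542969), (104.48519134521484, 32.6274528503418), 63.463626861572266) 86
frim ((586.7448120117188, -394.7923278808594), (89.04707336425781, 10.113880157470703), 77.27018737792969) 61
tray (array([5.08681514e+02, 6.09719867e+01, 8.25054557e-02]), np.float64(1.4220435376914793))
box (array([ 4.96420229e+02,  3.72097348e+02, -2.86595103e-02]), np.float64(1.7979150662333296))
mandrel foot [[721.0, -347.0, 5.0], [755.0, -272.0, 20.0], [794.0, -254.0, 40.0]]
hammer [[695.0, 14.0, 10.0], [780.0, 41.0, 23.0], [884.0, 98.0, 30.0]]
bottle [[714.0, 291.0, 24.0], [749.0, 326.0, 111.0], [765.0, 347.0, 169.0]]
```

```bash
cat >> h.py <<'E'
def delta(p,yaw):
    o=bot.get_obs(); r=R.from_euler('xyz',o['tcp_rot']); d=r.inv().apply(np.array(p)-o['tool_pos'])
    t=-(yaw-o['tcp_rot'][2]); t=(t+np.pi)%(2*np.pi)-np.pi
    print('delta',d.round(1),'turn units',round(np.degrees(t)/5,2),'at',o['tool_pos'].round(1),o['tcp_rot'].round(3),'w',round(o['grip_width'],1))
E
python3 -c "
from h import *
delta([467.3,-341.5,200],1.36)"
```

```text
delta [295.5 -27.   91.7] turn units -10.96 at [ 206.2 -482.5  291.6] [-3.14  -0.     0.404] w 91.7
```

Request:
{"fn": "carry_out", "kwargs": {"deltas": [[[40, -4, 12, -1.4], [80, -7, 25, -2.8], [120, -11, 37, -4.2], [160, -15, 50, -5.6], [200, -18, 62, -7], [240, -22, 75, -8.5], [275, -25, 86, -10], [295.5, -27, 91.7, -10.96], [295.5, -27, 91.7, -10.96], [295.5, -27, 91.7, -10.96], [295.5, -27, 91.7, -10.96]]], "fingers": 40}}

```text
time: 1.2
tool_pos: [466.6, -342.5, 200.8]
tcp_rot: [-3.141, 0.0, 1.358]
contact_force: [-0.7, -0.2, -0.2]
grip_width: 40.2
```

```bash
python3 -c "
from h import *
shot('wrist','w1'); delta([467.3,-341.5,86.7],1.36)
w=cloud('w1')
q=w.reshape(-1,3);q=q[(q[:,2]>40)&(q[:,2]<50)&(q[:,0]>400)&(q[:,0]<630)];print(len(q))
"
```

```text
delta [  1.3   0.4 114.2] turn units -0.03 at [ 466.6 -342.7  200.9] [3.141 0.    1.358] w 40.1
2854
```

View pics/w1.png

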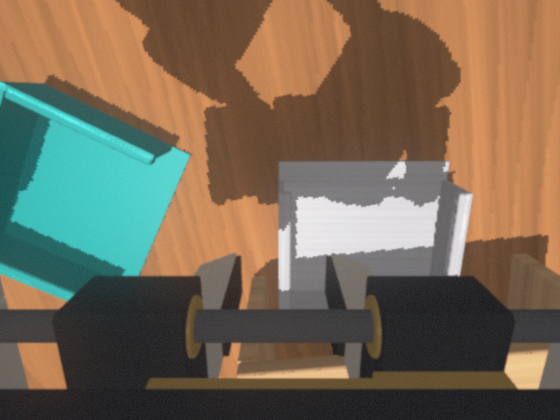

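The wrist view shows the real scoop with its mouth up. The left rim is at u 278–292 with its front end at v≈190, and the lip corners are at (279,162) and (447,162). The turquoise one is well off to the left.

```bash
python3 -c "
from h import *
for n,u,v,z in [('lipN',279,162,1),('lipF',447,162,1),('nrim front mid',285,192,45),('nrim mid low',285.5,285,45),('frim front mid',462,193,45)]: print(n,ray('w1',u,v,z), cloud('w1')[int(v)+2,int(u)].round(1))
"
```

```text
lipN [ 470.6 -312.8] [ 470.4 -314.1    2.4]
lipF [ 602.3 -341.2] [ 601.3 -342.2    3.2]
nrim front mid [ 472.3 -326.7] [ 472.  -328.5   43.4]
nrim mid low [ 457.5 -398. ] [ 456.7 -399.9   44.5]
frim front mid [ 593.2 -353.4] [ 592.9 -354.8   45.3]
```

Request:
{"fn": "carry_out", "kwargs": {"deltas": [[[1, 2, 30, 0], [1, 2, 60, 0], [1, 2, 85, 0], [1, 2, 105, 0], [1, 2, 114, 0], [1, 2, 114, 0], [1, 2, 114, 0]]]}}

```text
time: 1.95
tool_pos: [469.7, -342.1, 87.6]
tcp_rot: [3.14, 0.001, 1.359]
contact_force: [-0.3, -0.6, -0.7]
grip_width: 40.1
```

Request:
{"fn": "carry_out", "kwargs": {"deltas": [[[0, 0, 0, 0], [0, 0, 0, 0], [0, 0, 0, 0], [0, 0, 0, 0], [0, 0, 0, 0], [0, 0, 0, 0]]], "fingers": 0}}

```text
time: 2.55
tool_pos: [469.5, -341.3, 86.8]
tcp_rot: [-3.141, 0.0, 1.36]
contact_force: [-1.5, 0.4, 3.0]
grip_width: 8.5
```

Request:
{"fn": "carry_out", "kwargs": {"deltas": [[[8, 0, 0, 0], [20, 0, 0, 0], [34, 0, 0, 0], [48, 0, 0, 0], [62, 0, 0, 0], [76, 0, 0, 0], [90, 0, 0, 0], [104, 0, 0, 0], [118, 0, 0, 0], [132, 0, 0, 0], [146, 0, 0, 0], [156, 0, 0, 0], [162, 0, 0, 0], [165, 0, 0, 0], [165, 0, 0, 0], [165, 0, 0, 0]]]}}

```text
time: 4.15
tool_pos: [504.4, -178.6, 86.8]
tcp_rot: [3.141, -0.001, 1.36]
contact_force: [1.2, -0.4, 6.5]
grip_width: 8.7
```

Request:
{"fn": "carry_out", "kwargs": {"deltas": [[[0, 0, 0, 0], [0, 0, 0, 0], [0, 0, 0, 0], [0, 0, -20, 0], [0, 0, -60, 0], [0, 0, -110, 0], [0, 0, -140, 0], [-50, 0, -150, 0], [-100, 0, -150, 0], [-150, 0, -150, 0], [-150, 0, -150, 0], [-150, 0, -150, 0], [-150, 0, -150, 0]]], "fingers": 35}}

```text
time: 5.45
tool_pos: [472.7, -325.5, 236.0]
tcp_rot: [-3.14, -0.001, 1.361]
contact_force: [0.5, 1.0, 0.1]
grip_width: 35.3
```

```bash
python3 -c "
from h import *
shot('wrist','w2'); shot('scene','s2'); o=bot.get_obs(); print(o['tool_pos'],o['tcp_rot'])
cv2.imwrite('pics/b2.png',np.hstack([cv2.imread('pics/w2.png')[:300,100:],cv2.resize(cv2.imread('pics/s2.png')[100:200,150:260],(330,300))]))
"
```

```text
[ 473.09639672 -325.18351967  236.38983384] [-3.14110389e+00 -4.91731554e-04  1.36189395e+00]
```

View pics/b2.png

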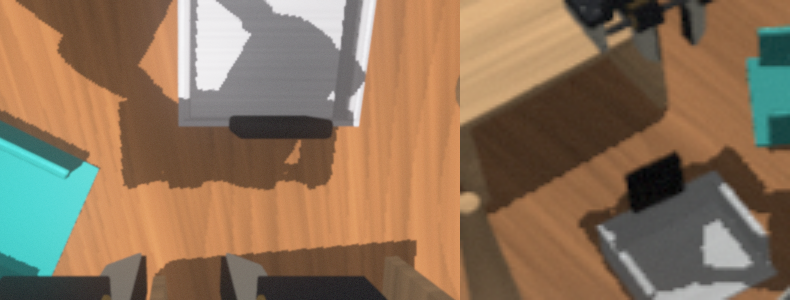

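The scoop is out. In the wrist view the black handle is at (330–432, 115–138), clear of the shelf, which is only at the bottom edge. The depth cloud gives its pose.

```bash
python3 -c "
from h import *
w=cloud('w2'); 
q=w[100:150,320:445].reshape(-1,3); t=q[(q[:,2]>91)&(q[:,2]<99)]; print('top',len(t),cv2.minAreaRect(t[:,:2].astype(np.float32)),np.median(t,axis=0))
for n,u,v,z in [('rearL',279,125,45),('rearR',459,126,45),('hL rear',331,136,95),('hR rear',431,137,95),('hL front',330,117,95),('hR front',431,117,95)]: print(n,ray('w2',u,v,z))
q=w[0:115,270:292].reshape(-1,3);q=q[(q[:,2]>41)&(q[:,2]<50)];print('nrim',cv2.minAreaRect(q[:,:2].astype(np.float32)))
q=w[0:110,425:490].reshape(-1,3);q=q[(q[:,2]>43)&(q[:,2]<50)];print('frim',cv2.minAreaRect(q[:,:2].astype(np.float32)))
"
```

```text
top 1802 ((548.5880737304688, -278.8995056152344), (11.842490196228027, 59.503292083740234), 78.01583862304688) [ 548.27940014 -278.79410919   94.49439375]
rearL [ 482.9 -266.5]
rearR [ 615.7 -295.4]
hL rear [ 514.7 -276.1]
hR rear [ 576.  -289.7]
hL front [ 516.1 -264.5]
hR front [ 577.1 -277.5]
nrim ((496.1028747558594, -222.2759552001953), (76.11642456054688, 8.682750701904297), 78.33839416503906)
frim ((620.8339233398438, -246.82183837890625), (72.58499908447266, 10.162516593933105), 78.1240234375)
```

```bash
python3 -c "
from h import *
delta([548,-278.5,118.7],-.209)"
```

```text
delta [ 61.1  63.7 117.7] turn units 18.0 at [ 473.1 -325.2  236.4] [-3.141 -0.     1.362] w 35.0
```

Request:
{"fn": "carry_out", "kwargs": {"deltas": [[[8, 8, 5, 1.7], [16, 16, 10, 3.4], [24, 24, 15, 5.1], [32, 32, 20, 6.8], [40, 40, 25, 8.5], [48, 48, 30, 10.2], [56, 56, 35, 11.9], [61, 63.7, 40, 13.6], [61, 63.7, 40, 15.3], [61, 63.7, 40, 17], [61, 63.7, 40, 18], [61, 63.7, 60, 18], [61, 63.7, 80, 18], [61, 63.7, 100, 18], [61, 63.7, 112, 18], [61, 63.7, 117.5, 18], [61, 63.7, 117.5, 18], [61, 63.7, 117.5, 18], [61, 63.7, 117.5, 18]]], "fingers": 50}}

```text
time: 7.45
tool_pos: [548.2, -280.5, 120.1]
tcp_rot: [3.141, -0.002, -0.21]
contact_force: [-0.5, 0.5, -0.3]
grip_width: 50.0
```

Request:
{"fn": "carry_out", "kwargs": {"deltas": [[[0, 0, 0, 0], [0, 0, 0, 0], [0, 0, 0, 0], [0, 0, 0, 0], [0, 0, 0, 0], [0, 0, 0, 0]]], "fingers": 0}}

```text
time: 8.05
tool_pos: [547.8, -280.2, 119.0]
tcp_rot: [-3.142, -0.0, -0.211]
contact_force: [-0.4, 1.1, -0.3]
grip_width: 12.1
```

```bash
python3 -c "
from h import *
delta([550.5,-43.9,189],.0825)"
```

```text
delta [ -46.8 -231.7  -70. ] turn units -3.36 at [ 547.8 -280.2  119. ] [-3.142 -0.    -0.211] w 12.1
```

Request:
{"fn": "carry_out", "kwargs": {"deltas": [[[0, 0, -15, 0], [0, 0, -40, 0], [-2, -8, -60, 0], [-5, -25, -70, -0.3], [-9, -45, -70, -0.7], [-13, -66, -70, -1], [-17, -88, -70, -1.3], [-22, -110, -70, -1.6], [-27, -132, -70, -2], [-31, -154, -70, -2.4], [-36, -176, -70, -2.8], [-40, -198, -70, -3.1], [-44, -215, -70, -3.3], [-46, -226, -70, -3.36], [-46.8, -231.7, -70, -3.36], [-46.8, -231.7, -70, -3.36], [-46.8, -231.7, -70, -3.36]]]}}

```text
time: 9.75
tool_pos: [550.4, -44.2, 188.8]
tcp_rot: [3.141, 0.0, 0.083]
contact_force: [-0.0, 0.0, -2.7]
grip_width: 11.9
```

```bash
python3 -c "
from h import *
shot('wrist','w3'); shot('scene','s3'); o=bot.get_obs(); print(o['tool_pos'],o['tcp_rot'],o['contact_force'])
cv2.imwrite('pics/b3.png',np.hstack([cv2.resize(cv2.imread('pics/w3.png'),(400,300)),cv2.resize(cv2.imread('pics/s3.png')[160:300,220:400],(386,300))]))
"
```

```text
[550.45030704 -44.59543023 188.91393683] [3.14134809e+00 8.49831673e-06 8.18210187e-02] [-0.62162056 -0.04254422 -3.36452709]
```

View pics/b3.png

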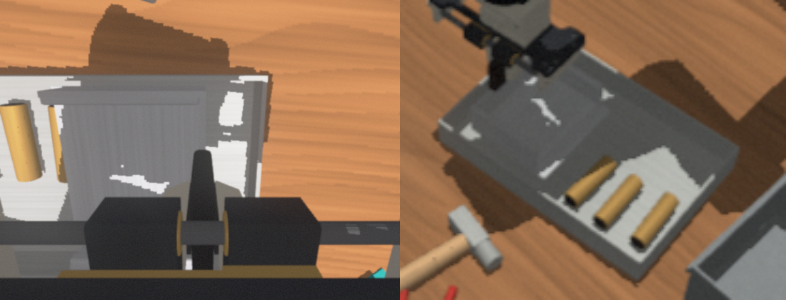

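The wrist view shows the scoop over the tray with its mouth to the left. The scoop's far rim is at v≈97 and the tray's far wall at v≈76. The tubes are ahead of the lip, at the left edge. Checking alignment numerically.

```bash
python3 -c "
from h import *
w=cloud('w3'); q=w.reshape(-1,3)
t=q[(q[:,2]>110)&(q[:,2]<120)&(q[:,0]>585)&(q[:,0]<650)]; print('srim',len(t),np.percentile(t,[3,50,97],axis=0).round(1).tolist(),cv2.minAreaRect(t[:,:2].astype(np.float32)))
t=q[(q[:,2]>41)&(q[:,2]<49)&(q[:,0]>595)&(q[:,0]<640)]
for y in range(-100,200,30):
    a=t[abs(t[:,1]-y)<6]
    if len(a)>5: print(y,np.percentile(a[:,0],[5,50,95]).round(1),len(a))
w=cloud('s3');q=w[160:300,220:400].reshape(-1,3);t=q[(q[:,2]>41)&(q[:,2]<49)]
for x in range(430,610,20):
    a=t[(abs(t[:,0]-x)<6)&(t[:,1]>180)]
    if len(a)>3: print('end',x,np.percentile(a[:,1],[5,50,95]).round(1),len(a))
for y in range(60,220,30):
    a=t[(abs(t[:,1]-y)<8)&(t[:,0]>580)]
    if len(a)>3: print('far',y,np.percentile(a[:,0],[5,50,95]).round(1),len(a))
"
```

```text
srim 5210 [[594.7, -40.9, 112.4], [610.3, 6.6, 114.4], [617.3, 59.7, 115.7]] ((597.809814453125, 10.80047607421875), (34.250694274902344, 105.45259857177734), 4.751942157745361)
-100 [596.3 607.6 625.5] 185
-70 [624.7 626.5 628.5] 136
-40 [622.2 624.1 626. ] 135
-10 [619.6 621.5 623.5] 133
20 [617.1 619.1 621. ] 135
50 [614.7 616.6 618.5] 137
80 [612.  614.1 616. ] 135
110 [609.7 611.5 613.5] 132
140 [607.5 609.4 611.2] 38
end 430 [215.1 217.9 270.2] 8
end 450 [216.3 219.5 296.8] 10
end 470 [218.6 220.9 297.1] 11
end 490 [220.  223.5 296.6] 12
end 510 [220.8 224.8 295.3] 9
end 530 [223.  226.4 294.6] 11
end 550 [225.2 227.5 294.2] 9
end 570 [225.6 228.1 230.1] 8
end 590 [227.7 231.2 311.9] 15
far 60 [613.5 617.  619.1] 13
far 90 [610.6 614.2 617. ] 13
far 120 [607.7 610.8 613.4] 11
far 150 [605.3 608.3 610.4] 10
far 180 [602.9 605.9 609.1] 13
far 210 [600.9 602.9 604.7] 12
```

Request:
{"fn": "carry_out", "kwargs": {"deltas": [[[0, 0, 20, 0], [0, 0, 40, 0], [0, 0, 54, 0], [0, 0, 61, 0], [0, 0, 64, 0], [0, 0, 66, 0], [0, 0, 66, 0], [0, 0, 66, 0]]]}}

```text
time: 10.65
tool_pos: [550.8, -44.0, 123.6]
tcp_rot: [3.141, -0.001, 0.083]
contact_force: [0.2, -0.1, -3.2]
grip_width: 12.0
```

Request:
{"fn": "carry_out", "kwargs": {"deltas": [[[0, 0, 0.8, 0], [0, 0, 1.5, 0], [0, 0, 1.5, 0], [0, 0, 1.5, 0]]]}}

```text
time: 11.05
tool_pos: [550.8, -44.0, 123.0]
tcp_rot: [3.141, -0.002, 0.083]
contact_force: [-2.5, -0.5, 7.0]
grip_width: 11.9
```

Request:
{"fn": "carry_out", "kwargs": {"deltas": [[[0, -3, 0, 0], [0, -8, 0, 0], [0, -14, 0, 0], [0, -20, 0, 0], [0, -26, 0, 0], [0, -32, 0, 0], [0, -38, 0, 0], [0, -44, 0, 0], [0, -50, 0, 0], [0, -56, 0, 0], [0, -62, 0, 0], [0, -67, 0, 0], [0, -72, 0, 0], [0, -77, 0, 0], [0, -82, 0, 0], [0, -86, 0, 0], [0, -90, 0, 0], [0, -90, 0, 0]]]}}

```text
time: 12.85
tool_pos: [543.9, 45.9, 123.0]
tcp_rot: [3.141, -0.003, 0.083]
contact_force: [0.1, -0.5, 5.3]
grip_width: 11.9
```

```bash
python3 -c "
from h import *
shot('scene','s4'); shot('side','d4')
cv2.imwrite('pics/b4.png',np.hstack([cv2.resize(cv2.imread('pics/d4.png')[190:330,170:350],(386,300)),cv2.resize(cv2.imread('pics/s4.png')[160:300,220:400],(386,300))]))
"
```

```text
(no output)
```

View pics/b4.png

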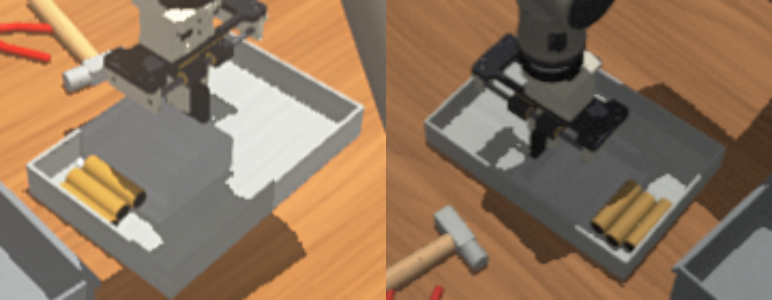

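Both views show the three tubes lying side by side at the mouth, near the end wall at right-panel (610–660, 190–240). I'll keep pushing slowly.

Request:
{"fn": "carry_out", "kwargs": {"deltas": [[[0, -3, 0, 0], [0, -7, 0, 0], [0, -11, 0, 0], [0, -15, 0, 0], [0, -19, 0, 0], [0, -23, 0, 0], [0, -27, 0, 0], [0, -31, 0, 0], [0, -35, 0, 0], [0, -39, 0, 0], [0, -43, 0, 0], [0, -47, 0, 0], [0, -51, 0, 0], [0, -54, 0, 0], [0, -56, 0, 0], [0, -57, 0, 0], [0, -57, 0, 0]]]}}

```text
time: 14.65
tool_pos: [539.2, 102.4, 123.0]
tcp_rot: [3.141, -0.003, 0.083]
contact_force: [1.2, -2.1, 6.2]
grip_width: 12.0
```

```bash
python3 -c "
from h import *
shot('scene','s5'); shot('side','d5')
cv2.imwrite('pics/b5.png',np.hstack([cv2.resize(cv2.imread('pics/d5.png')[190:330,170:350],(386,300)),cv2.resize(cv2.imread('pics/s5.png')[160:300,220:400],(386,300))]))
"
```

```text
(no output)
```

View pics/b5.png

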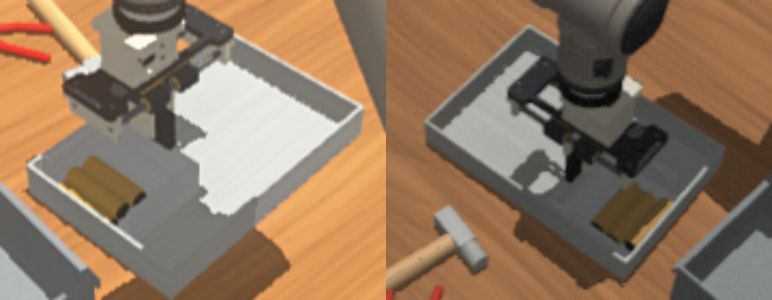

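The tubes are inside the pan, lip at the end wall. Now I'll lift along the wall. The tool axis can't tilt, so one quick forward move ending over the box will roll them out of the mouth.

Request:
{"fn": "carry_out", "kwargs": {"deltas": [[[0, 0, -10, 0], [0, 0, -25, 0], [0, 0, -42, 0], [-1, -5, -60, 0], [-4, -22, -78, 0], [-10, -46, -90, 0], [-18, -74, -96, 0], [-26, -101, -97, 0], [-30, -118, -97, 0], [-30, -120, -97, 0], [-30, -120, -97, 0], [-30, -120, -97, 0], [-30, -120, -97, 0], [-30, -120, -97, 0], [-30, -120, -97, 0], [-30, -120, -97, 0]]]}}

```text
time: 16.35
tool_pos: [498.6, 219.4, 218.4]
tcp_rot: [3.141, 0.0, 0.082]
contact_force: [0.7, 0.0, -4.4]
grip_width: 11.8
```

```bash
python3 -c "
from h import *
shot('scene','s6'); shot('side','d6')
cv2.imwrite('pics/b6.png',np.hstack([cv2.resize(cv2.imread('pics/d6.png')[190:400,80:350],(386,300)),cv2.resize(cv2.imread('pics/s6.png')[170:350,250:470],(366,300))]))
"
```

```text
(no output)
```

View pics/b6.png

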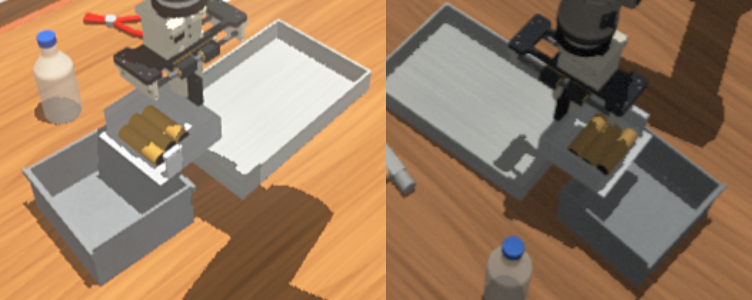

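All three tubes are still in the pan, at left-panel (150,135). The mouth is over the box and nothing has fallen. The tubes don't roll as freely as I expected, so I'll lower 9 mm and do a short forward run with a sharp reversal to roll them out.

Request:
{"fn": "carry_out", "kwargs": {"deltas": [[[0, 0, 5, 0], [0, 0, 9, 0], [0, 0, 9, 0], [0, -15, 9, 0], [0, -43, 9, 0], [0, -70, 9, 0], [0, -45, 9, 0], [0, 0, 9, 0], [0, 45, 9, 0], [0, 75, 9, 0], [0, 85, 9, 0], [0, 85, 9, 0], [0, 85, 9, 0], [0, 85, 9, 0]]]}}

```text
time: 17.85
tool_pos: [505.4, 136.5, 209.6]
tcp_rot: [-3.141, -0.0, 0.084]
contact_force: [0.0, -0.4, -2.5]
grip_width: 11.7
```

```bash
python3 -c "
from h import *
shot('scene','s7'); shot('side','d7')
cv2.imwrite('pics/b7.png',np.hstack([cv2.resize(cv2.imread('pics/d7.png')[190:400,80:350],(386,300)),cv2.resize(cv2.imread('pics/s7.png')[170:350,250:470],(366,300))]))
"
```

```text
(no output)
```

View pics/b7.png

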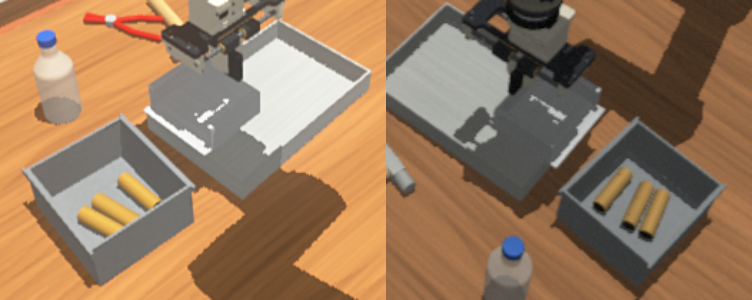

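All three tubes now lie in the scrap box, at left-panel (95–145, 190–220), and the pan is empty. Next I'll stand the scoop back in the tray.

```bash
python3 -c "
from h import *
delta([523.4,4,124],.0825)"
```

```text
delta [  6.8 133.3  85.5] turn units 0.02 at [505.4 136.2 209.5] [-3.141 -0.     0.084] w 11.7
```

Request:
{"fn": "carry_out", "kwargs": {"deltas": [[[0, 10, 0, 0], [1, 30, 0, 0], [2, 55, 0, 0], [4, 80, 0, 0], [5, 105, 0, 0], [6, 122, 0, 0], [7, 131, 0, 0], [7, 133, 10, 0], [7, 133, 28, 0], [7, 133, 46, 0], [7, 133, 62, 0], [7, 133, 73, 0], [7, 133, 80, 0], [7, 133, 84, 0], [7, 133, 85.5, 0], [7, 133, 85.5, 0], [7, 133, 85.5, 0]]]}}

```text
time: 19.65
tool_pos: [523.8, 3.0, 124.5]
tcp_rot: [3.141, -0.001, 0.083]
contact_force: [-0.2, -0.2, -1.9]
grip_width: 11.7
```

Request:
{"fn": "carry_out", "kwargs": {"deltas": [[[0, 0, 0.5, 0], [0, 0, 1, 0], [0, 0, 1, 0], [0, 0, 1, 0]]]}}

```text
time: 20.05
tool_pos: [523.5, 3.0, 123.1]
tcp_rot: [3.141, -0.0, 0.083]
contact_force: [-0.5, -0.8, -2.9]
grip_width: 11.7
```

Request:
{"fn": "carry_out", "kwargs": {"deltas": [[[0, 0, 0.6, 0], [0, 0, 1.2, 0], [0, 0, 1.2, 0], [0, 0, 1.2, 0]]]}}

```text
time: 20.45
tool_pos: [523.5, 3.0, 123.0]
tcp_rot: [3.141, -0.001, 0.083]
contact_force: [-4.1, 0.8, 8.3]
grip_width: 11.9
```

Floor contact is confirmed. Open, back straight up, then check.

Request:
{"fn": "carry_out", "kwargs": {"deltas": [[[0, 0, 0, 0], [0, 0, 0, 0], [0, 0, 0, 0], [0, 0, 0, 0], [0, 0, -15, 0], [0, 0, -40, 0], [0, 0, -75, 0], [0, 0, -115, 0], [0, 0, -150, 0], [-30, 0, -170, 0], [-80, 0, -170, 0], [-80, 0, -170, 0], [-80, 0, -170, 0], [-80, 0, -170, 0]]], "fingers": 45}}

```text
time: 21.85
tool_pos: [444.7, -3.7, 292.1]
tcp_rot: [3.141, -0.001, 0.083]
contact_force: [0.4, 0.4, -0.2]
grip_width: 44.9
```

```bash
python3 -c "
from h import *
shot('scene','s8'); shot('side','d8'); o=bot.get_obs(); print(o['time'],o['tool_pos'],o['contact_force'])
w=cloud('s8')
q=w[170:300,230:390].reshape(-1,3); t=q[(q[:,2]>46.5)&(q[:,2]<53)&(q[:,0]>430)&(q[:,0]<600)]; print('scoop rim z',len(t),np.percentile(t[:,2],[5,50,95]))
t=q[(q[:,2]>94)&(q[:,2]<104)&(q[:,1]<40)];print('handle top',len(t),np.median(t,axis=0) if len(t) else '')
a,b=cloud('s0')[...,2],w[...,2]
for n,(u0,v0,u1,v1) in dict(hammer=(190,250,270,310),bottle=(300,310,350,362),mandrel=(140,160,180,222)).items(): print(n,np.nanmedian(abs(a-b)[v0:v1,u0:u1]),np.nanpercentile(abs(a-b)[v0:v1,u0:u1],97))
cv2.imwrite('pics/b8.png',np.hstack([cv2.resize(cv2.imread('pics/d8.png')[170:400,80:350],(386,300)),cv2.resize(cv2.imread('pics/s8.png')[150:370,130:470],(400,300))]))
"
```

```text
21.95 [444.81189356  -3.68525802 291.73899007] [ 0.4680222  -0.28776367  0.08665279]
scoop rim z 329 [46.72126275 49.21723371 52.53797781]
handle top 85 [526.77387832   5.65549291  98.50960081]
hammer 2.3153985693930963 7.5037108902516625
bottle 2.098754110130244 7.148335809934253
mandrel 2.5393731090734946 7.879765327724232
```

View pics/b8.png

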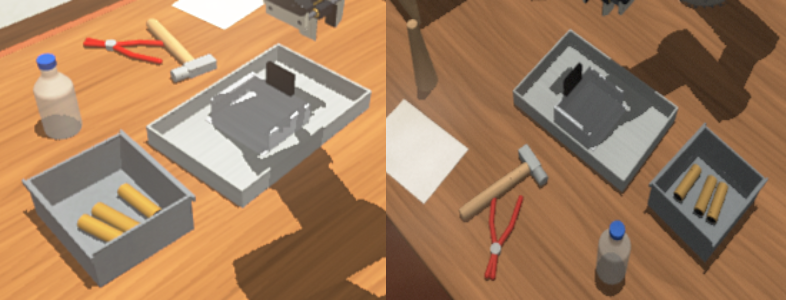

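The final view shows the empty scoop flat in the tray, released, with its rim at 49 mm and handle top at 98.5 mm (both expected). The three tubes are in the box, and the hammer, bottle and mandrel are unmoved.

```bash
python3 -c "
from plant import bot
print(bot.close_job())"
```

```text
the job is handed in; nothing more can be done
None
```

The job is done and handed in at about 22 s of the 64 s allowed. The one departure from the wording is how the tubes left the scoop.

- **What I did:** I pulled the scoop out by its near rim, let go, and took it again by the black handle. I swept all three tubes into the pan against the far-left corner of the tray and lifted them over the wall. The empty scoop went back in the tray and I released it.
- **Emptying the scoop:** The tool axis can't tilt, so I could not tip the scoop. I rolled the tubes out of its open mouth with a quick forward-and-back stroke over the box. The first, gentler stroke left them all in the pan; the second put all three in the box.
- **Last checks:**
  - All three tubes lie in the scrap box.
  - The scoop stands flat and empty in the tray, with its rim at about 49 mm and handle top at about 98.5 mm, as expected.
  - The hammer, bottle and mandrel show no change beyond depth noise.
  - The wrist forces reported after each move stayed below about 10 N.
- **Failed or disagreeing checks:** None at the end.

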